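# Bring the tank wagon's road to the lead-in on a fiddle-yard traverser

## Task

The empty road of the traverser is locked in line with the lead-in track. Draw back the sprung brass bolt, slide the deck across until the road with the tank wagon lines up with the lead-in, and let the bolt lock the deck there, fully home in its slot. Keep all the stock upright on its rails, and leave the other things lying about where they are.

Things in the scene. Friction and masses are not known exactly. Their poses are not given: they have to be found in the camera images.
- traverser: Fixed plywood baseboard, 300 x 385 x 9 mm, of a model-railway traverser: its deck slides to bring one of four parallel tracks (roads) in line with the one fixed lead-in track. Origin: on the table, on the lead-in's centre line where it meets the deck. x: the deck's way, roughly away from the robot; y: along the tracks to the lead-in, roughly left. Board: x -150 to 150, y -245 to 140 mm.
- lead_in (a point): End of the fixed lead-in track, on its centre line at rail top, 29 mm above the table; axes as the baseboard's. Beyond the lead-in (+x) a model cottage is fixed. On the board's right edge (y -222 to -216, x -75 to 122 mm, top 44 mm above the table) stands an aluminium catch plate with four slots 9.5 mm wide, one for each road, not to be seen from above.
- deck (a joint): Deck's slide, m; grows along the board's +x, -0.083 to 0.0445; 0 = empty road in line. Deck 155 x 210 mm, top 22 mm above the table; about 1.5 N moves it and the stock rides along. One road lies on the near side of the empty one, two on the far side, roughly 38 mm apart, laid by hand up to 3 mm uneven; each slot is cut to suit its road, so the exact place must be felt.
- bolt (a joint): Slide of the sprung bolt on the deck's right end, m: 0 = home, grows as it is drawn along +y, to 0.024. Its 8 mm square bar is clear of the catch plate from 0.014 on. The spring drives it home with 2.6 N at 0, 5 N at 0.024. Let go, it runs home if a slot faces it (play 0.75 mm each side); else it rests on the plate at 0.014, drags lightly, and jumps into the next slot it passes.
- bolt_knob (a point): Centre of the bolt's upright brass knob: 14 mm across, 18 mm tall, this point 58 mm above the table, knob bottom at 48 mm, top at 66 mm. Axes as the baseboard's. Below it the brass bolt guide, 19 mm wide, reaches 39 mm above the table.
- deck_knob (a point): Centre of the head of the deck's wooden knob, fixed on the deck: head 18 mm across from 41 to 56 mm above the table, this point at 48 mm. It stands 54 mm on the near (-x) side of the home bolt's knob. Axes as the baseboard's.
- tank_wagon: Loose tank wagon (a lying cylinder tank on a chassis), 18 x 77 x 29 mm, standing on one of the three occupied roads, up to about 2.5 mm off its middle. Origin: centre of its underside; y along the wagon.
- coach: Loose long coach with windows, 19 x 116 x 36 mm, on another road. Origin: centre of its underside; y along it.
- goods_van: Loose short goods van, a closed box body, 19 x 71 x 36 mm, on another road. Origin: centre of its underside; y along it.
- re_railer: Bystander: grey re-railing ramp, 19 x 110 x 14 mm, on the baseboard's near left part. Origin: centre of its underside.
- tweezers: Bystander: steel tweezers, 10 x 124 x 14 mm, on the baseboard beside the lead-in, far side. Origin: centre of its underside.
- sanding_block: Bystander: loose cork sanding block, 35 x 64 x 22 mm, on the table to the right of the baseboard. Origin: centre of its underside.
- coal_wagon: Bystander: loose open wagon with a coal load, 19 x 73 x 24 mm, on the baseboard's near left part. Origin: centre of its underside.
- pin_vice: Bystander: loose pin vice with a wooden handle, 11 x 103 x 11 mm, on the table to the right of the baseboard. Origin: centre of its underside.
Mind the look-alikes: they are no part of the job. Leave any red look-alike of the goods_van alone.

How it is judged:
By the outcome, as a careful person would: the job done as asked, in the order asked, and still so for the second after the job is handed in, with the robot touching nothing.
It also fails if it takes over 38 s, if anything falls off the work surface, if the arm or the gripper's body presses on something with over 40 N, if the wrist force passes 120 N, or if a joint passes its speed limit or range.

## Robot

A 6-joint arm with a two-finger parallel gripper is mounted at the origin on a cart in front of the work surface, level with it; the furniture and walls round the work are solid. World frame = base frame: x ahead of the robot, y to its left, z up, the work surface at z = 0. Lengths are in mm, angles in rad, forces in N, time in s.
With the tool pointing down it reaches from about 350 to 775 mm from the base axis. Payload 7.3 kg.
Tool frame: the origin (TCP) lies midway between the tips of the shut fingers; the grasp point (between the pads) lies 19 mm behind it; z points along the fingers, y is the line along which they close (so a half turn about z gives the same grasp; the last joint's range is limited). The gripper opens to 92 mm and grips with 3 to 60 N. Pads are 19 mm wide; open, the fingers measure 130 mm over their backs; the gripper's body (75 mm by 190 mm) begins 47 mm behind the grasp point.
Start: joints at [-1.432, 0.342, 1.524, -0, 1.275, -0.146], TCP at [147.529, -503.865, 226.741] pointing down, gripper open.
Joint ranges: [-2.53, 2.53], [-0.77, 2.02], [0.04, 2.7], [-1, 4.14], [0.28, 2.66], [-3.11, 3.11]. Speed limits (rad/s): [2.57, 2.57, 3.14, 3.14, 3.14, 3.14].

## Interface

Orientations are given as [roll, pitch, yaw] about the fixed x, y, z axes, in that order (R = Rz(yaw) Ry(pitch) Rx(roll)).
In Python, from plant import * gives the robot as it stands.
- The arm moves only by the tool step_arm, never from a script. Its argument "deltas" is one flat list of numbers, 5 for each row, row after row: the shift along the world's x, y, z in mm, then the turn about the world's z in degrees, then the finger opening in mm, from 0 to 91.8. In form: [tx, ty, tz, turn, gripper, tx, ty, tz, turn, gripper, ...]. A call has exactly 10 rows; each row shifts and turns the commanded pose from where the row before left it; what a row does not reach is not made up. A row lasts 1/8 s, in which the tool goes at most 62.5 mm and 10.7 degrees, less where a joint would pass 70% of its speed; a pose out of reach is approached as far as the arm can. A call is refused whole if a number of a shift passes 62.5 or a number of a turn 10.7, either way. A call with a gripper value outside its range is refused whole. The fingers move at their own pace and stop on an object; the grip force is fixed at half the most. Time passes only in rows, so rows that do not move let the fingers close, or fill a call up. It gives the time, the measured TCP pose, the force, the opening and the grip force at its end, in the units of the state.
- get_obs(): the state, without advancing time (a new reading comes with each control period).
- capture(name): name is "scene" or "side" or "wrist"; returns the picture (420x560x3 uint8, red, green, blue); there is no depth.
- camera_params(name): a dict with "mtx" (3x3 intrinsics, pixels), "k1" (the pictures are not rectified: a ray, as slopes to the right and down, at radius r is drawn at 1 + k1 r^2 times it, then the intrinsics apply), "rvec" (rotation vector, rad) and "tvec" (3), from world to camera coordinates, as OpenCV has them. Camera axes: x right, y down, z forward; pixel columns grow to the right and rows downward; lengths in mm; the calibration is good to about 2 mm. A picture is of the moment at which its call begins: read the wrist's pose just before it. camera_params takes no time and is no camera call; for the wrist camera it gives the pose at the moment of the call.
- close_job(): hands the job in; it is judged then, once.
The state is a dict: "time": time; "joint_positions": joint angles; "dq": joint speeds; "tau": joint torques, N m; "tool_pos": TCP position; "tcp_rot": TCP orientation; "contact_force": force on the tool from outside, world axes, zero at the start; "moment": the same for the moment, N m; "grip_width": finger opening in mm; "finger_force": force on a finger pad.
Only numpy, scipy, OpenCV 4.12 (cv2) and the standard library are available. Lean on these libraries where they do the work, as an engineer would, in place of code of your own. Each camera call takes 0.05 s, during which the arm holds its last target. There are 200 camera calls.

## Working session

There is one attempt and no reset: what is moved stays moved. The work goes in short steps, Python scripts to look and compute and a tool call to move; the robot and the scene stay as the last step left them, time stands still between calls to the robot, and variables do not carry over. Pictures are saved under pics/ and viewed, at most 10 in all, crops included, and the job is handed in when it is done.

Besides the shell and the picture viewer there is one more tool, called after "Emit:" as name(argument=value, ...), one argument or row to a line, values as JSON. step_arm: Moves the arm, as the interface text tells. Its arguments: {"type":"object","properties":{"deltas":{"type":"array","items":{"type":"number"}}},"required":["deltas"]}

```bash
mkdir -p pics; cat > h.py <<'E'
from plant import *
import numpy as np, cv2
def ray(name,u,v,P=None):
    p=P or camera_params(name); K=np.array(p["mtx"],float); R,_=cv2.Rodrigues(np.array(p["rvec"],float)); t=np.array(p["tvec"],float).ravel()
    s=np.array([(u-K[0,2])/K[0,0],(v-K[1,2])/K[1,1]]); d=s.copy()
    for _ in range(20): d=s/(1+p["k1"]*(d@d))
    w=R.T@np.array([d[0],d[1],1]); return -R.T@t, w/np.linalg.norm(w)
def tri(*obs):
    A=np.zeros((3,3));b=np.zeros(3);L=[]
    for o in obs:
        c,w=ray(*o);M=np.eye(3)-np.outer(w,w);A+=M;b+=M@c;L.append((c,w))
    x=np.linalg.solve(A,b); return x,[np.linalg.norm(np.cross(x-c,w)) for c,w in L]
def atz(name,u,v,z,P=None):
    c,w=ray(name,u,v,P); return c+w*(z-c[2])/w[2]
def proj(name,X,P=None):
    p=P or camera_params(name); K=np.array(p["mtx"],float); R,_=cv2.Rodrigues(np.array(p["rvec"],float))
    q=R@np.array(X,float)+np.array(p["tvec"],float).ravel(); s=q[:2]/q[2]; s=s*(1+p["k1"]*(s@s)); return K[0,0]*s[0]+K[0,2],K[1,1]*s[1]+K[1,2]
def save(name,f,crop=None,k=1):
    im=capture(name)[:,:,::-1]
    if crop: x0,y0,x1,y1=crop; im=im[y0:y1,x0:x1]
    cv2.imwrite(f,cv2.resize(im,None,fx=k,fy=k,interpolation=cv2.INTER_CUBIC))
E
python3 - <<'E'
from h import *
save("scene","pics/a.png",None,1.4);save("side","pics/b.png",None,1.4)
o=get_obs();print(o["time"],o["tool_pos"],o["tcp_rot"])
for n in("scene","side","wrist"):print(n,ray(n,280,210))
E
```

```text
0.1 [ 147.47821427 -503.49486094  226.1296257 ] [-3.14027513e+00 -1.91425959e-04  2.84813868e-01]
scene (array([-167.60490895,  380.30059089,  839.41351403]), array([ 0.59422237, -0.3325361 , -0.73233839]))
side (array([ 450.40453836, -747.01381903,  622.27790514]), array([ 0.01088107,  0.81359558, -0.58132937]))
wrist (array([ 214.92851024, -484.14963957,  385.41575964]), array([-0.21814618, -0.05761798, -0.97421374]))
```

View pics/a.png

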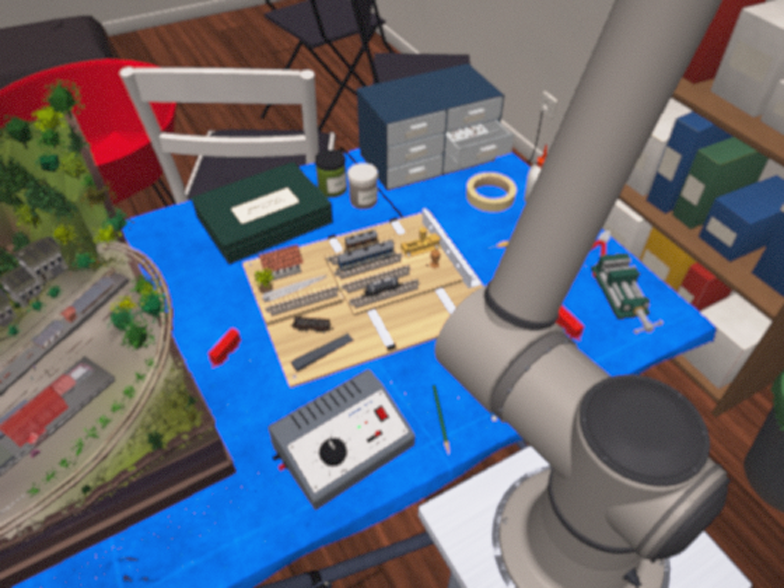

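View pics/b.png

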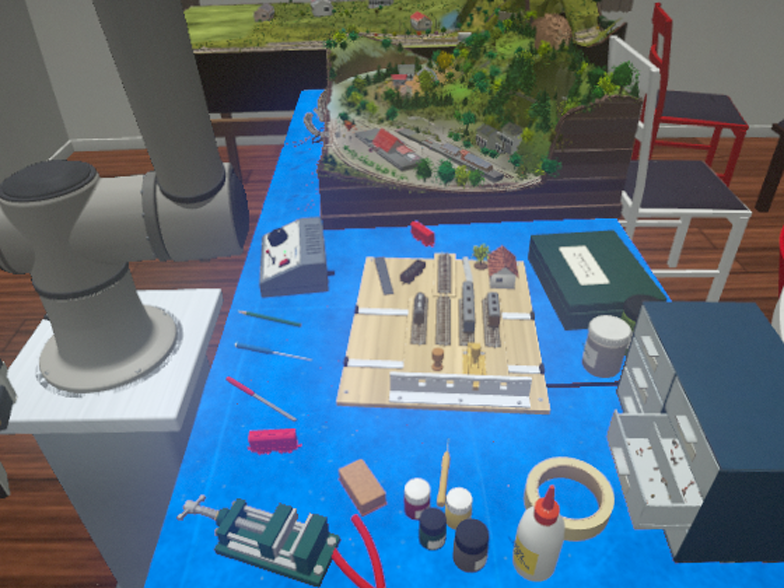

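Picture a (scene) and b (side, both at 1.4x) show the tank wagon (dark cylinder) in b at (418,308), on the near road. The empty road is at (443,315), in line with the lead-in at (443,270). The coach is at (467,305) and the van at (491,310). The brass bolt knob is near (475,350) and the wooden deck knob at (437,355). Look-alikes are the black coal wagon at (413,270) and red vans at (423,233) and (272,440). The deck must therefore go +x by about 38 mm. Next is one close crop from each camera.

```bash
python3 - <<'E'
from h import *
a=capture("scene")[:,:,::-1][150:240,230:350]
b=capture("side")[:,:,::-1][170:300,235:395]
a=cv2.resize(a,None,fx=3.2,fy=3.2,interpolation=cv2.INTER_CUBIC);b=cv2.resize(b,None,fx=4,fy=4,interpolation=cv2.INTER_CUBIC)
cv2.imwrite("pics/c.png",b);cv2.imwrite("pics/d.png",cv2.resize(a,None,fx=2,fy=2))
E
```

```text
(no output)
```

View pics/c.png

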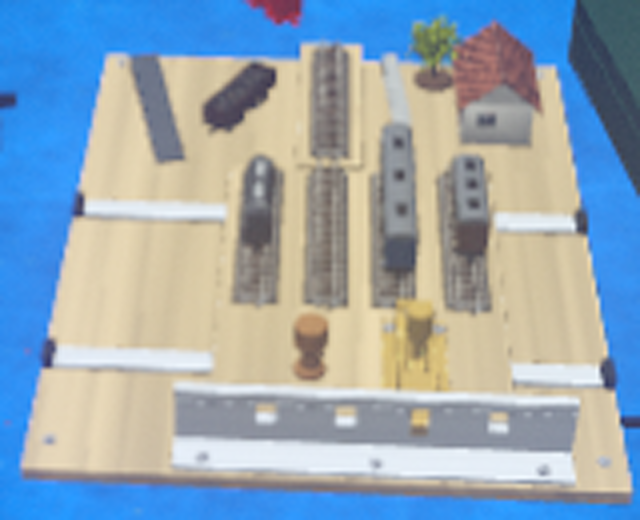

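View pics/d.png

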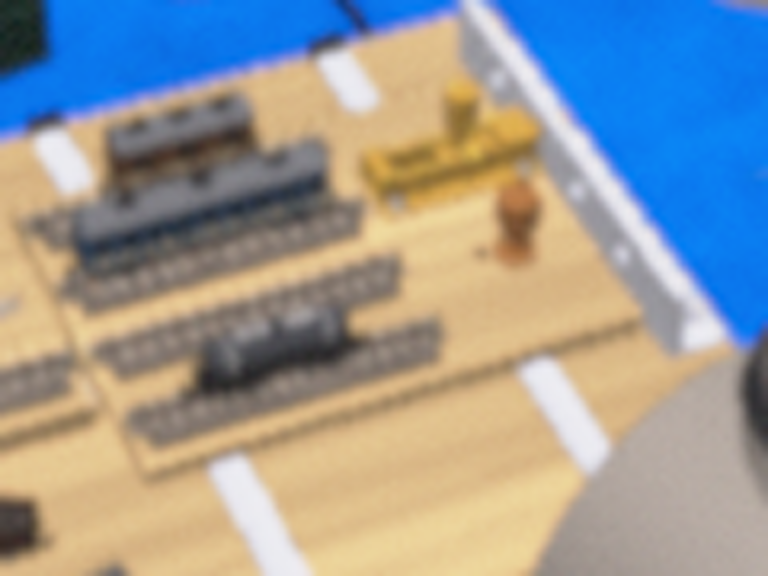

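Crop c (side, 4x) shows the brass bolt knob at about (419,322), the wooden knob head at (310,332), and slots at x 265, 345, 420 and 498, with the bolt in the third. Crop d (scene, 6.4x) shows the brass knob at (461,112) and the wooden head at (518,210), and the tank wagon at (275,345) on the nearest road. So the target is the fourth slot, at +x. Next I triangulate the knobs and the board's heading.

```bash
python3 - <<'E'
from h import *
S=lambda u,v:("side",235+u/4-.4,170+v/4-.4)
C=lambda u,v:("scene",230+u/6.4-.4,150+v/6.4-.4)
print("bolt",tri(S(419,322),C(461,112)))
print("boltTop",tri(S(419,307),C(461,90)))
print("deck",tri(S(310,332),C(518,208)))
# board corners at z=9 (side), plate top z=44, slots
for n,u,v,z in(("nr",24,468,9),("fr",632,490,9),("fl",553,66,9),("nl",108,56,9),("plN",174,388,44),("plF",578,402,44)):print(n,atz(*S(u,v),z))
for u,v in((265,413),(345,415),(420,420),(498,423)):print("slot",atz(*S(u,v),30))
print("plate scene",atz(*C(462,2),44),atz(*C(690,325),44))
print("tank/empty/leadin",atz(*S(257,290),27),atz(*S(326,290),27),atz(*S(328,155),29),atz(*S(329,70),29))
o=get_obs();print(o["time"],o["tcp_rot"])
E
```

```text
bolt (array([575.65125162, -98.2961687 ,  55.07011449]), [np.float64(1.0486006894230073), np.float64(1.0486006894231465)])
boltTop (array([575.60997359, -98.49817107,  65.8846613 ]), [np.float64(0.1260603055654216), np.float64(0.1260603055654221)])
deck (array([522.1887825 , -93.59119335,  47.30378357]), [np.float64(0.09926253184741834), np.float64(0.09926253184742952)])
nr [ 377.50629833 -145.05454157    9.        ]
fr [ 673.56960549 -173.37661604    9.        ]
fl [710.78148768 208.54622349   9.        ]
nl [415.61532238 235.49906769   9.        ]
plN [ 452.6845462  -128.11551914   44.        ]
plF [ 648.11763905 -147.14543476   44.        ]
slot [ 497.18063397 -133.10727786   30.        ]
slot [ 536.4125997  -136.31125286   30.        ]
slot [ 572.79485191 -141.52502151   30.        ]
slot [ 610.65783175 -145.43046543   30.        ]
plate scene [ 644.97654799 -141.56887152   44.        ] [ 438.24622246 -119.18565526   44.        ]
tank/empty/leadin [499.17396573 -34.91286412  27.        ] [536.32798562 -36.64492547  27.        ] [548.80721963  85.86767066  29.        ] [558.24485192 179.48986718  29.        ]
0.2 [-3.14075489e+00 -1.29425419e-04  2.84784193e-01]
```

Emit:
step_arm(
  deltas=[40, 38, 0, 6.8, 91, 42, 40, 0, 6.8, 91, 42, 40, 0, 6.8, 70, 42, 40, 0, 6.8, 50, 42, 40, 0, 6.8, 36, 42, 40, 0, 6.8, 36, 42, 40, 0, 6.8, 36, 42, 40, 0, 6.8, 36, 40, 38, 0, 6.8, 36, 20, 20, -10, 6.8, 36],
)

```text
time: 1.45
tool_pos: [543.4, -125.7, 216.9]
tcp_rot: [3.14, 0.0, 1.478]
contact_force: [-0.4, 0.3, -1.0]
grip_width: 36.2
finger_force: 0.0
```

```bash
python3 - <<'E'
from h import *
o=get_obs();P=camera_params("wrist");save("wrist","pics/e.png",None,1.4)
print(o["time"],o["tool_pos"],np.degrees(o["tcp_rot"]),o["grip_width"],o["contact_force"])
import json;json.dump({k:np.array(v).tolist() for k,v in P.items()},open("P1.json","w"))
print(ray("wrist",280,210),proj("wrist",[575.6,-98.4,66]),proj("wrist",[522.2,-93.6,56]))
E
```

```text
1.45 [ 543.44414922 -125.70265561  216.91612801] [1.79907719e+02 1.56566920e-03 8.46793522e+01] 36.23474289425177 [-0.40160866  0.32414941 -0.9717114 ]
(array([550.7007151 , -54.77771368, 374.38646985]), array([-0.0241479 , -0.22169563, -0.97481687])) (np.float64(314.8505199952926), np.float64(176.97654627427823)) (np.float64(253.60206306660547), np.float64(175.31850809765797))
```

View pics/e.png

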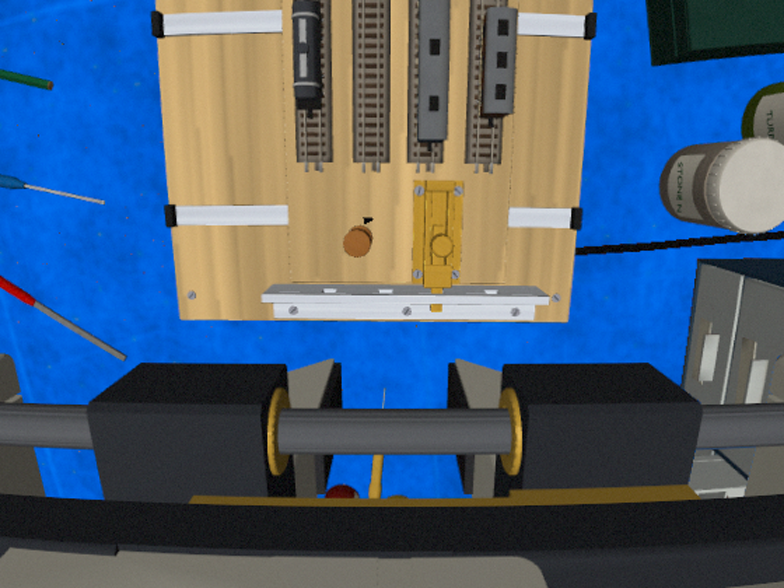

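The wrist view shows the brass knob at (442,245) in the 1.4x picture, 2 px from my prediction, and the deck knob at (357,241). The position is confirmed, at about (576,-97.3). I'm now moving over it and going down to z≈47.

Emit:
step_arm(
  deltas=[16, 14, 0, -0.2, 36, 16.6, 14.4, 0, 0, 36, 0, 0, -30, 0, 36, 0, 0, -35, 0, 36, 0, 0, -35, 0, 36, 0, 0, -30, 0, 36, 0, 0, -20, 0, 36, 0, 0, -12, 0, 36, 0, 0, -8, 0, 36, 0, 0, 0, 0, 36],
)

```text
time: 2.75
tool_pos: [574.2, -99.6, 46.8]
tcp_rot: [3.142, -0.0, 1.467]
contact_force: [0.0, -0.7, -0.6]
grip_width: 35.9
finger_force: 0.0
```

```bash
python3 - <<'E'
from h import *
o=get_obs();save("side","pics/f.png",(275,190,395,290),5)
print(o["time"],o["tool_pos"],np.degrees(o["tcp_rot"]),o["contact_force"])
E
```

```text
2.75 [574.20455013 -99.57564523  46.76608731] [ 1.79996810e+02 -1.61154367e-04  8.40804482e+01] [ 0.02216614 -0.6799153  -0.61675663]
```

View pics/f.png

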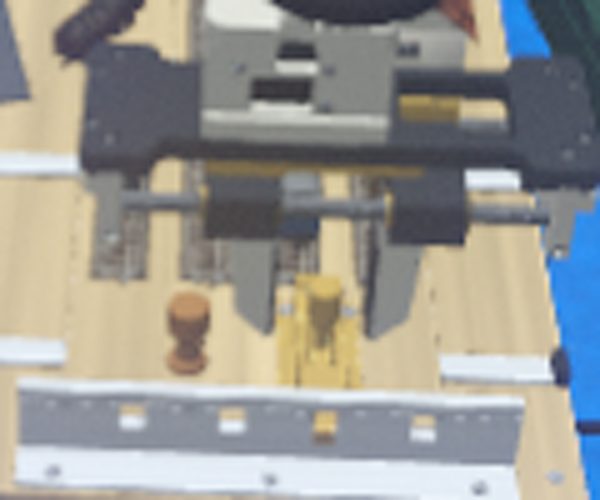

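The picture shows the fingers straddling the brass knob, clear of the deck knob and the plate. Next I correct by 2 mm and close.

Emit:
step_arm(
  deltas=[1, 1, 0, 0.2, 36, 1, 1, 0, 0.2, 25, 0, 0, 0, 0, 18, 0, 0, 0, 0, 12, 0, 0, 0, 0, 10, 0, 0, 0, 0, 10, 0, 0, 0, 0, 10, 0, 0, 0, 0, 10, 0, 0, 0, 0, 10, 0, 0, 0, 0, 10],
)

```text
time: 4.05
tool_pos: [576.3, -97.5, 46.8]
tcp_rot: [3.141, 0.0, 1.475]
contact_force: [1.1, 0.8, 1.9]
grip_width: 12.7
finger_force: 30.0
```

Emit:
step_arm(
  deltas=[0.3, 3, 0, 0, 10, 0.3, 3, 0, 0, 10, 0.3, 3, 0, 0, 10, 0.3, 3, 0, 0, 10, 0.3, 3, 0, 0, 10, 0.3, 3, 0, 0, 10, 0.1, 1, 0, 0, 10, 0, 0, 0, 0, 10, 0, 0, 0, 0, 10, 0, 0, 0, 0, 10],
)

```text
time: 5.3
tool_pos: [578.2, -78.5, 46.8]
tcp_rot: [3.141, 0.0, 1.475]
contact_force: [0.2, -4.6, 2.0]
grip_width: 12.1
finger_force: 30.0
```

The force of 4.6 N matches the spring at 19 mm of draw. Next I slide the deck about 33 mm gently.

Emit:
step_arm(
  deltas=[1, -0.1, 0, 0, 10, 2, -0.2, 0, 0, 10, 3, -0.3, 0, 0, 10, 4, -0.4, 0, 0, 10, 5, -0.5, 0, 0, 10, 5, -0.5, 0, 0, 10, 5, -0.4, 0, 0, 10, 4, -0.4, 0, 0, 10, 3, -0.3, 0, 0, 10, 1, -0.1, 0, 0, 10],
)

```text
time: 6.55
tool_pos: [611.3, -81.8, 46.8]
tcp_rot: [3.141, 0.0, 1.475]
contact_force: [-2.9, -5.7, 5.3]
grip_width: 12.6
finger_force: 30.0
```

```bash
python3 - <<'E'
from h import *
o=get_obs();save("side","pics/g.png",(255,170,395,290),5)
print(o["time"],o["tool_pos"],o["contact_force"])
E
```

```text
6.55 [611.32728917 -81.77288855  46.75077885] [-2.89483901 -5.66880694  5.28433964]
```

View pics/g.png

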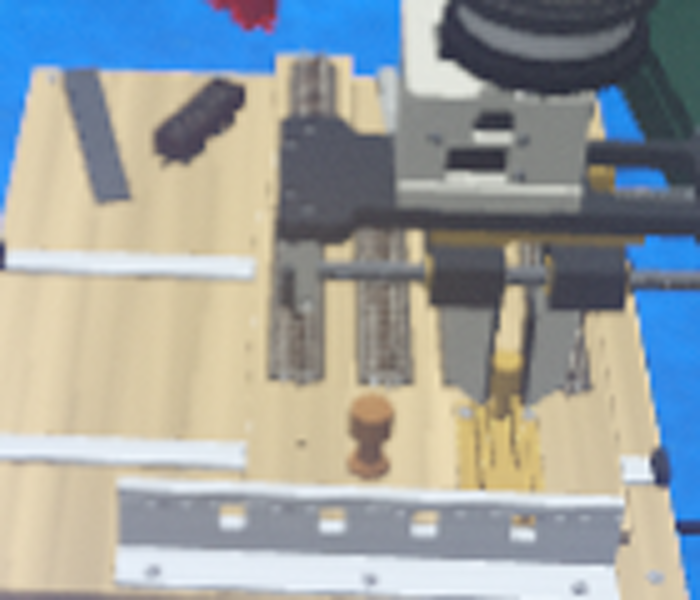

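The deck has moved about 33 mm and the stock under the gripper looks untouched. The bolt is now just short of the fourth slot, which is at (523,525). Next I ease the bolt onto the plate and open slightly.

Emit:
step_arm(
  deltas=[0, -2, 0, 0, 10, -0.2, -2, 0, 0, 10, 0, 0, 0, 0, 10, 0, 0, 0, 0, 20, 0, 0, 0, 0, 20, 0, 0, 0, 0, 20, -0.3, -3, 0, 0, 20, -0.3, -3, 0, 0, 20, -0.2, -2, 0, 0, 20, 0, 0, 0, 0, 20],
)

```text
time: 7.85
tool_pos: [610.0, -93.9, 46.7]
tcp_rot: [3.141, 0.0, 1.475]
contact_force: [0.4, 0.3, 0.7]
grip_width: 20.5
finger_force: 0.0
```

Emit:
step_arm(
  deltas=[0.5, 0, 0, 0, 20, 0.5, -0.1, 0, 0, 20, 0.5, 0, 0, 0, 20, 0.5, -0.1, 0, 0, 20, 0.5, 0, 0, 0, 20, 0.5, -0.1, 0, 0, 20, 0.5, 0, 0, 0, 20, 0.5, -0.1, 0, 0, 20, 0.5, 0, 0, 0, 20, 0.5, -0.1, 0, 0, 20],
)

```text
time: 9.1
tool_pos: [614.6, -94.1, 46.6]
tcp_rot: [-3.141, -0.0, 1.475]
contact_force: [-4.3, -0.3, 1.3]
grip_width: 20.3
finger_force: 1.8
```

Emit:
step_arm(
  deltas=[0.3, 0, 0, 0, 20, 0.3, 0, 0, 0, 20, 0.3, -0.1, 0, 0, 20, 0.3, 0, 0, 0, 20, 0.3, 0, 0, 0, 20, 0.3, -0.1, 0, 0, 20, 0, 0, 0, 0, 20, 0, 0, 0, 0, 20, 0, 0, 0, 0, 20, 0, 0, 0, 0, 20],
)

```text
time: 10.35
tool_pos: [616.9, -94.4, 46.7]
tcp_rot: [3.141, 0.0, 1.475]
contact_force: [-3.4, -0.2, 0.6]
grip_width: 19.9
finger_force: 1.5
```

```bash
cat > st.py <<'E'
from h import *
a=capture("side")[:,:,::-1][215:290,300:395]
cv2.imwrite("pics/t%d.png"%(get_obs()["time"]*100),cv2.resize(a,None,fx=6,fy=6,interpolation=cv2.INTER_CUBIC))
o=get_obs();print(o["time"],o["tool_pos"],o["contact_force"],o["finger_force"])
E
python3 st.py; ls pics
```

```text
10.4 [616.86170806 -94.36986444  46.74852806] [-2.81635169 -0.67122693  0.24265538] 1.4935284221155598
a.png
b.png
c.png
d.png
e.png
f.png
g.png
t1040.png
```

Emit:
step_arm(
  deltas=[0.2, 0, 0, 0, 20, 0.2, 0, 0, 0, 20, 0.2, 0, 0, 0, 20, 0.2, -0.1, 0, 0, 20, 0.2, 0, 0, 0, 20, 0.2, 0, 0, 0, 20, 0, 0, 0, 0, 20, 0, 0, 0, 0, 20, 0, 0, 0, 0, 20, 0, 0, 0, 0, 20],
)

```text
time: 11.65
tool_pos: [618.4, -94.4, 46.9]
tcp_rot: [3.141, -0.0, 1.475]
contact_force: [-0.7, -0.1, -0.6]
grip_width: 20.1
finger_force: 0.0
```

```bash
python3 st.py
```

```text
11.7 [618.3208343  -94.40502449  46.8783816 ] [-0.29251734 -0.09656261 -0.16434682] 0.0
```

View pics/t1170.png

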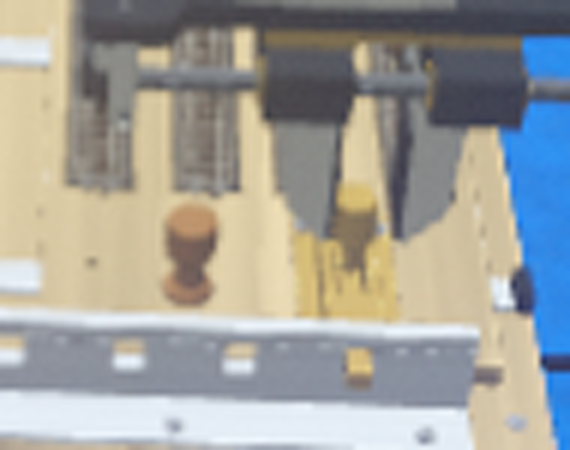

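The bolt now fills the fourth slot at (358,365) and the push force has gone to zero. I back the finger off, rise, and check that it's fully home.

Emit:
step_arm(
  deltas=[-1, 0, 0, 0, 20, -1.5, 0, 0, 0, 20, 0, 0, 0, 0, 24, 0, 0, 10, 0, 24, 0, 0, 20, 0, 24, 0, 0, 40, 0, 24, -20, -15, 50, 0, 24, -20, -15, 50, 0, 24, -20, -5, 0, 0, 24, 0, 0, 0, 0, 24],
)

```text
time: 12.95
tool_pos: [555.0, -129.8, 218.2]
tcp_rot: [3.14, 0.0, 1.474]
contact_force: [-0.8, 0.4, 0.6]
grip_width: 23.9
finger_force: 0.0
```

```bash
python3 - <<'E'
from h import *
o=get_obs();P=camera_params("wrist");im=capture("wrist")[:,:,::-1]
cv2.imwrite("pics/w.png",cv2.resize(im[0:250,100:440],None,fx=2.3,fy=2.3,interpolation=cv2.INTER_CUBIC))
b=capture("side")[:,:,::-1]; cv2.imwrite("pics/s.png",cv2.resize(b[170:300,235:395],None,fx=4.6,fy=4.6,interpolation=cv2.INTER_CUBIC))
import json;json.dump({k:np.array(v).tolist() for k,v in P.items()},open("P2.json","w"))
print(o["time"],o["tool_pos"],o["contact_force"])
E
```

```text
12.95 [ 554.95031992 -129.84012314  218.24590285] [-0.754808    0.43429925  0.60836857]
```

View pics/w.png

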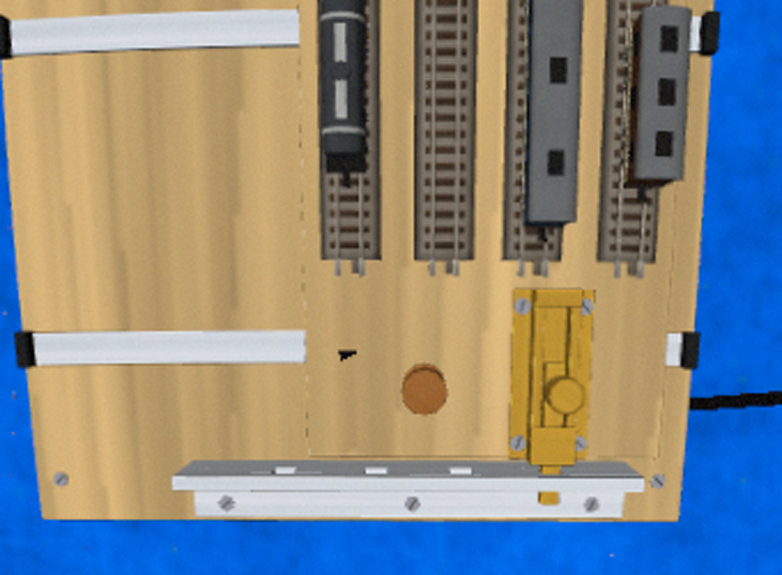

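```bash
python3 - <<'E'
from h import *
import json
ex=np.array([.9954,-.0955,0]);ey=np.array([.0955,.9954,0])
for f,k,d,t in(("P1.json",(442/1.4,245/1.4),(357/1.4,240/1.4),(436/1.4,309/1.4)),("P2.json",(100+566/2.3,396/2.3),(100+425/2.3,388/2.3),(100+549/2.3,503/2.3))):
    P=json.load(open(f));K=atz("wrist",*k,66,P);D=atz("wrist",*d,56,P);T=atz("wrist",*t,30,P);print(K,D,T,"rel",(K-D)@ex,(K-D)@ey,"tip",(T-D)@ex,(T-D)@ey)
E
```

```text
[576.51469782 -99.49047874  66.        ] [523.59653199 -92.66364948  56.        ] [ 572.11789842 -149.75650253   30.        ] rel 53.32670446186936 -1.7417410158513507 tip 53.7505356025363 -52.19643543320042
[ 614.8219152  -104.01325649   66.        ] [561.91323541 -97.10113055  56.        ] [ 611.045856   -155.00491745   30.        ] rel 53.32540789630851 -1.8275512377589962 tip 54.436422193059094 -52.945264212363284
```

View pics/s.png

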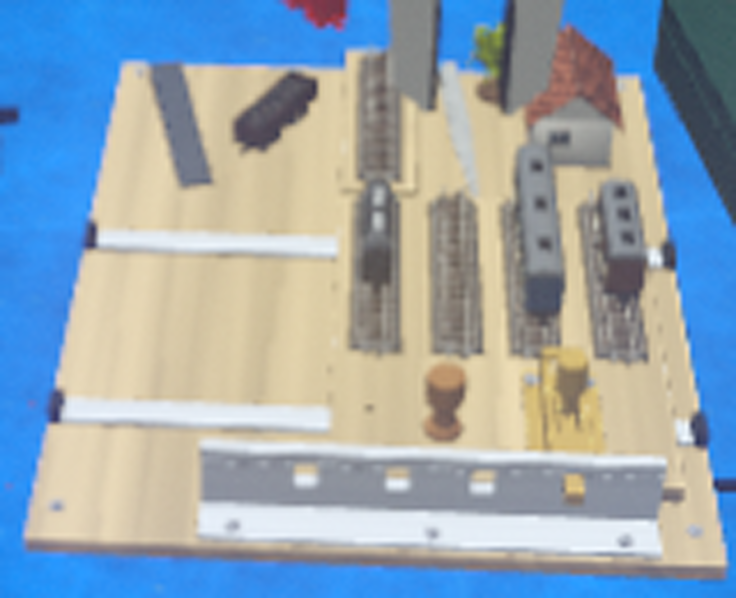

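The knob stands in the same place relative to the deck knob as when home (-1.8 mm against -1.7 mm), and the deck has moved about 38.6 mm. The last picture shows the tank wagon at (377,235) in line with the lead-in at (380,130), the bolt through the fourth slot at (573,488), and all stock upright. The gripper is clear.

```bash
python3 -c "
from plant import *
print(close_job())"
```

```text
the job is handed in; nothing more can be done
None
```

The tank wagon's road is lined up with the lead-in, the bolt is fully home in its slot, all the stock is upright, nothing else was moved, and the job was handed in at about 13 s of the 38 s allowed.

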